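Bleed the air line with the bayonet drain key

TASK

Pull the bayonet drain key up out of its rail, where two sprung jaws keep it, and put its cross bar through the slot in the top plate of the drain valve. Push it down against the spring until its shoulder is home on the plate, turn it a quarter turn clockwise (seen from above) to open the valve, and finish while holding it there, still gripped, pressed home and turned. Leave the plug, the can and the hammer where they are.

Things in the scene. Friction and masses are not known exactly. Their poses are not given: they have to be found in the camera images.
- key: Loose steel key, black flat wing grip on top, 85 mm tall, about 0.2 kg, upright in the rail at the start. Origin on its axis at the underside of its shoulder (the seat face), z up. In mm: shoulder 32 dia to z=4, collar 50 dia to z=10, neck 16 dia to z=26, wing z=26 to 56. Below 0: shaft 16 dia, cross bar z=-13 to -21, 40 long along y, 10 wide; tapered tip to z=-29. Same after half a turn.
- key_grip (a point): Centre of the key's wing, 41 mm above the key's origin, axes as the key's. The wing is 50 mm long along y (parallel to the cross bar), 14 mm thick along x, 30 mm tall: grip it across the 14 mm.
- rail: Fixed stand: aluminium plate 64 mm (x) by 225 mm (y from -80 to +145), 8 mm thick, its top 70 mm above the bench. Origin on the bench under the key's place, z up. The key's shoulder rests on the plate, its bar in a hole 46 mm (y) by 22 mm (x), its wing along y within 0.2 rad. The plug sits 105 mm along +y.
- jaws (a point): Centre of the key's hole on the rail plate's top. Two sprung steel jaws hinged 45 mm from it at +y and -y reach over the collar's rim, up to 20 mm above the plate. Pulling the key straight up with about 10 N swings them up and out and frees the collar. The key is out of the hole after 30 mm, clear of the jaws after 55 mm.
- valve: Fixed drain valve: square grey body 84 x 84 mm, foot 120 mm along x, pipe stubs to +-76 mm along y below 50 mm. Origin on the bench on its axis, z up. Steel top plate 8 mm thick, its top 75 mm above the bench, with a slot along y 45 mm long, 13.5 mm wide, widened to 19.5 mm square at the middle for the shaft. The key goes in with its wing along the valve's y, either way round.
- valve_seat (a point): Centre of the slot on the top face of the valve's top plate, 75 mm above the bench, axes as the valve's. The key is home when its origin is at this point (its shoulder down on the plate).
- plunger (a joint): Depth the sprung inside of the valve is pushed down, m. 0 at rest: the bar meets it with the key's seat face 9 mm above the plate. 0.004: the bar just clears the plate's underside and can turn. 0.009: the key's shoulder is on the plate (home). Spring: 4 N up at 0, 13 N at 0.009. A turned key, if let go, rises again to about 0.004.
- rotor (a joint): Angle the key's bar has turned the inside of the valve, rad, clockwise seen from above. 0 = shut, in line with the slot; stop at 1.571 = open. A spring turns it back with 0.02 N m at 0 and 0.10 N m at the stop. The bar has about 0.1 rad of play in it, so it lags the key by that much.
- plug: Bystander: loose round blanking plug with a black round knob 32 mm wide, in the other hole of the rail. Origin on its axis at the rail plate's top; knob top 30 mm above it.
- can: Bystander: loose aluminium spray can, 58 mm diameter, 170 mm tall, standing beyond the work. Origin at the centre of its underside.
- hammer: Bystander: loose steel club hammer lying on the bench; head 36 x 90 x 36 mm at +x, handle 22 mm thick to -x, origin at bench height near the middle of its 220 mm length.
There are look-alikes about, which are no part of the job. Leave any pink or red look-alike of the key alone.

How it is judged:
On the way, in this order (a step that is already met when the one before it is completed fails the run):
1. the key is pulled clear of the rail in the fingers (height (world z) of key above 0.115 m and contact force between the fingers and key above 1 N), for 0.1 s.
2. the key stands in the valve's slot and is pushed down against the spring, not yet turned (value of joint plunger above 0.004 m and value of joint rotor below 0.4 rad and horizontal distance between key and valve_seat below 0.004 m and angle between the y axis of key and the y axis of valve, either way round below 0.5 rad), for 0.05 s.
3. the key is turned a quarter turn and the valve is open (value of joint rotor above 1.3 rad and value of joint plunger above 0.004 m), for 0.2 s.
At the end, for the whole second after the job is handed in: For the last second: key gripped (over 2 N), on the valve's axis (4 mm), upright (0.12 rad), still, seat face within 2.5 mm of the plate, plunger down over 6.5 mm, rotor past 1.3 rad, wing within 0.3 rad of square to the slot; plug, can, hammer within 30 mm of their starts (value of joint rotor above 1.3 rad and value of joint plunger above 0.0065 m and horizontal distance between key and valve_seat below 0.004 m and z of key in the frame of valve_seat below 0.0025 m and angle between the y axis of key and the x axis of valve, either way round below 0.3 rad and angle between key's own z axis and vertical below 0.12 rad and contact force between the fingers and key above 2 N and linear speed of key below 0.02 m/s and distance of each of plug, can, hammer from where it was at the start of the episode below 0.03 m); the arm keeps its last pose, push and grip.
It fails at once if the plug is disturbed (distance of plug from where it was at the start of the episode above 0.03 m).
It fails at once if the can is disturbed (distance of can from where it was at the start of the episode above 0.03 m).
It fails at once if the hammer is disturbed (distance of hammer from where it was at the start of the episode above 0.03 m).
It also fails if it takes over 56 s, if anything falls off the work surface, if the arm or the gripper's body presses on something with over 40 N, if the wrist force passes 120 N, or if a joint passes its speed limit or range.

ROBOT

A 6-joint arm with a two-finger parallel gripper is mounted at the origin on the work surface. World frame = base frame: x ahead of the robot, y to its left, z up, the work surface at z = 0. Lengths are in m, angles in rad, forces in N, time in s.
With the tool pointing down it reaches from about 0.25 to 0.725 m from the base axis. Payload 4 kg.
Tool frame: the origin (TCP) lies at the very end of the fingers, on their centre line; the grasp point (between the pads) lies 19 mm behind it; z points along the fingers, y is the direction in which the jaws open and shut (so a half turn about z gives the same grasp; the last joint's range is limited). The gripper opens to 85 mm and grips with 20 to 120 N. Pads are 22 mm wide; open, the fingers measure 114 mm over their backs; the gripper's body (76 mm by 85 mm) begins 54 mm behind the grasp point. The pads swing forward as they close: fully open they stand 13 mm farther back than shut.
Start: joints at [-1.138, 0.241, 0.005, 1.335, 0, 1.571], TCP at [0.21, -0.454, 0.231] pointing down, gripper open.
Joint ranges: [-2.72, 2.72], [-1.05, 1.87], [-1.09, 1.28], [-1.99, 2.15], [-1.42, 1.44], [-3.14, 3.14]. Speed limits (rad/s): [2.79, 2.79, 3.14, 3.14, 3.14, 3.14].

INTERFACE

Orientations are given as a unit quaternion [x, y, z, w].
In Python, from workcell import bot, camera gives the robot as it stands. The module is installed in compiled form; this text tells all that it offers.
- The arm moves only by the tool send_rows, never from a script. Its argument "deltas" is a list of rows, each an object with "grip": the opening, from 0 (shut) to 1 (fully open); "translation": the shift along the tool's x, y, z in m, a list of three; "twist": the turn, a rotation vector about the tool's x, y, z in degrees, a list of three. A call has 1 to 5 rows; each row is the pose to reach, as a shift and turn from the pose measured when the call began, along the tool's axes at that moment; what a row does not reach only later rows make up. A row lasts 1/8 s, in which the tool goes at most 62.5 mm and 10.7 degrees, less where a joint would pass 70% of its speed; a pose out of reach is approached as far as the arm can. A call with a gripper value outside its range is refused whole. The fingers move at their own pace and stop on an object; the grip force is fixed at half the most. Time passes only in rows, so rows that repeat a pose let the fingers close. It gives the time, the measured TCP pose, the force and the opening at its end, in the units of the state.
- bot.get_obs(): the state, without advancing time (a new reading comes with each control period).
- camera(name): name is "side" or "top"; returns a dict with "color" (400x640x3 uint8, blue, green, red), "intrinsics" (3x3 intrinsics, pixels), "xyz" and "rotation" of the camera in the world. Camera axes: x right, y down, z forward; pixel columns grow to the right and rows downward; lengths in m; the calibration is good to about 2 mm. A picture is of the moment at which its call begins. There is no depth.
- bot.job_done(): hands the job in, once; it reports no verdict.
The state is a dict: "clock": time; "joint_pos": joint angles; "joint_vel": joint speeds; "tau": joint torques, N m; "eef_pos": TCP position; "tool_rot": TCP orientation; "ft_force": force on the tool from outside, world axes, zero at the start; "ft_torque": the same for the moment, N m; "grip_width": finger opening in m.
Only numpy, scipy, OpenCV 4.12 (cv2) and the standard library are available. Lean on these libraries where they do the work, as an engineer would, in place of code of your own. Each camera call takes 0.05 s, during which the arm holds its last target.

## Working session

There is one attempt and no reset: what is moved stays moved. The work goes in short steps, Python scripts to look and compute and a tool call to move; the robot and the scene stay as the last step left them, time stands still between calls to the robot, and variables do not carry over. Pictures are saved under pics/ and viewed, and the job is handed in when it is done.

Besides the shell and the picture viewer there is one more tool, called in YAML: its name, and indented under it one key for each argument. send_rows: Moves the arm, as the interface text tells. Its arguments: {"type":"object","properties":{"deltas":{"type":"array","items":{"type":"object","properties":{"grip":{"type":"number"},"translation":{"type":"array","items":{"type":"number"}},"twist":{"type":"array","items":{"type":"number"}}}}}},"required":["deltas"]}

```bash
mkdir -p pics; cat > h.py <<'E'
import numpy as np,cv2
from workcell import bot,camera
def snap(tag):
    out={}
    for n in ("side","top"):
        c=camera(n); cv2.imwrite(f"pics/{tag}_{n}.png",c["color"]); np.savez(f"pics/{tag}_{n}.npz",**c); out[n]=c
    return out
def load(tag,n): return dict(np.load(f"pics/{tag}_{n}.npz"))
def R(c):
    r=np.array(c["rotation"])
    if r.shape==(3,3): return r
    from scipy.spatial.transform import Rotation as Ro
    return Ro.from_quat(r.ravel()).as_matrix()
def ray(c,u,v):
    d=R(c)@np.linalg.inv(c["intrinsics"])@[u,v,1.]; return np.array(c["xyz"]),d
def atz(c,u,v,z):
    o,d=ray(c,u,v); return o+d*(z-o[2])/d[2]
def proj(c,p):
    q=R(c).T@(np.array(p)-c["xyz"]); q=c["intrinsics"]@q; return q[:2]/q[2]
def crop(c,x,y,w,h,s,f): cv2.imwrite(f,cv2.resize(c["color"][y:y+h,x:x+w],None,fx=s,fy=s,interpolation=cv2.INTER_CUBIC))
E
python3 - <<'E'
from h import *
o=snap("a")
for n in o: print(n,o[n]["xyz"],o[n]["rotation"],o[n]["intrinsics"])
print(bot.get_obs())
E
```

```text
side [ 0.35992439 -0.5574167   0.77286475] [ 0.91221654 -0.21350544  0.07762822 -0.34095493] [[363.52351945   0.         320.2746444 ]
 [  0.         363.52351945 200.82681626]
 [  0.           0.           1.        ]]
top [ 0.56377308 -0.05938748  1.17865594] [ 0.71561555 -0.69816001  0.01212324 -0.0178889 ] [[408.06106244   0.         318.51567577]
 [  0.         408.06106244 199.34054302]
 [  0.           0.           1.        ]]
{'clock': 0.1, 'joint_pos': array([-1.13800402e+00,  2.41328195e-01,  3.86398258e-03,  1.33519052e+00,
        4.40557347e-05,  1.57081186e+00]), 'joint_vel': array([ 0.00057395, -0.00246354,  0.00576799, -0.00051347, -0.00112107,
        0.00131162]), 'tau': array([-2.64285500e-04, -3.73137403e+01,  2.53009719e+01,  1.08469545e-02,
       -4.40890085e-05, -2.56181423e-06]), 'eef_pos': array([ 0.20948119, -0.45338571,  0.23050861]), 'tool_rot': array([ 9.76678826e-01,  2.14703532e-01, -1.78003430e-04, -9.12260638e-04]), 'ft_force': array([-0.37109279,  0.64234262, -0.08417974]), 'ft_torque': array([-0.03144095, -0.06713747,  0.05359533]), 'grip_width': 0.08526314537785218}
```

View pics/a_side.png

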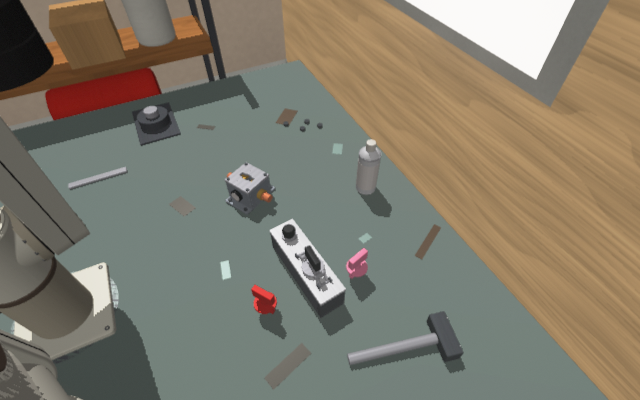

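View pics/a_top.png

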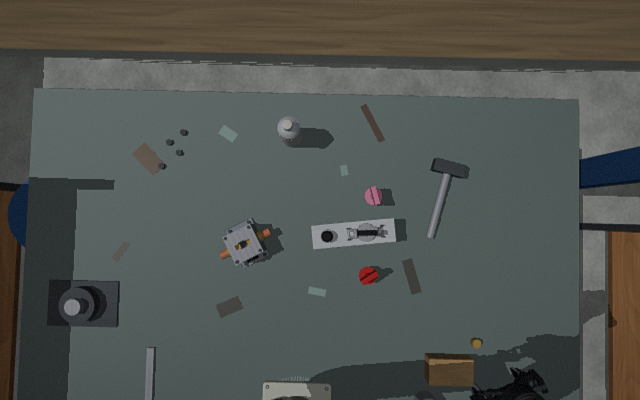

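Candidates for the key: the black wing in the rail (top 368,232), the red one (368,276) and the pink one (373,196). The black one in the rail fits the description. I'll confirm it in crops.

```bash
python3 - <<'E'
from h import *
t=load("a","top");s=load("a","side")
crop(t,300,205,110,55,7,"pics/c1.png");crop(t,210,210,70,60,9,"pics/c2.png");crop(s,260,210,95,105,5,"pics/c3.png");crop(s,215,150,70,65,8,"pics/c4.png")
E
```

```text
(no output)
```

View pics/c1.png

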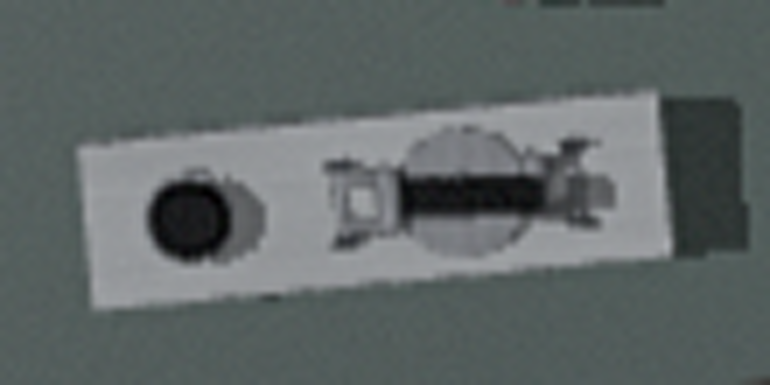

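View pics/c2.png

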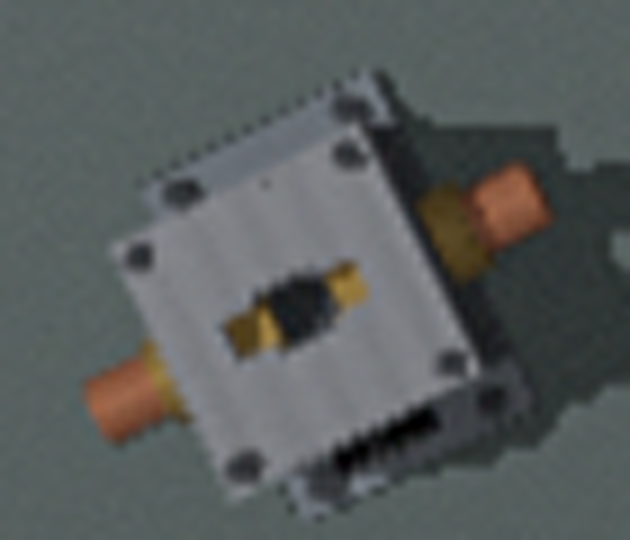

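View pics/c3.png

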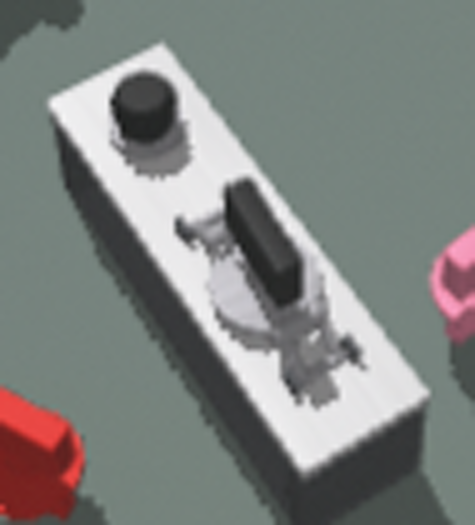

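View pics/c4.png

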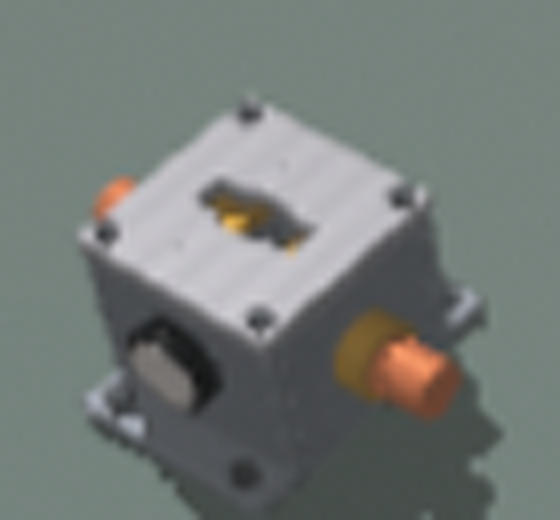

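```bash
cat > fit.py <<'E'
from h import *
from scipy.optimize import least_squares
t=load("a","top");s=load("a","side")
px=lambda l,x0,y0,k:[((x+.5)/k-.5+x0,(y+.5)/k-.5+y0) for x,y in l]
def fit(obs,loc,z,x0):
    # obs list of (cam,pix list) ; loc local pts sets same order
    def f(p):
        c,sn=np.cos(p[2]),np.sin(p[2]); r=[]
        for cam,pl in obs:
            for (u,v),(a,b) in zip(pl,loc): r+=list(proj(cam,[p[0]+c*a-sn*b,p[1]+sn*a+c*b,z])-[u,v])
        return r
    o=least_squares(f,x0); return o.x,np.abs(o.fun).max(),np.round(o.fun,1)
rt=px([(78,147),(657,92),(672,257),(93,310)],300,205,7)
vt=px([(112,247),(358,130),(482,372),(237,497)],210,210,9)
vs=px([(250,98),(430,190),(262,347),(82,235)],215,150,8)
rs=px([(165,42),(430,395),(303,475),(50,103)],260,210,5)
if __name__=="__main__":
    for nm,c,r,v in (("top",t,rt,vt),("side",s,rs,vs)):
        print(nm,"rail",[np.round(atz(c,*q,.07),4).tolist() for q in r]);print(nm,"valve",[np.round(atz(c,*q,.075),4).tolist() for q in v])
E
python3 fit.py
```

```text
top rail [[0.539, -0.0304, 0.07], [0.5659, -0.254, 0.07], [0.5024, -0.2609, 0.07], [0.4763, -0.0378, 0.07]]
top valve [[0.5023, 0.2083, 0.075], [0.5392, 0.1355, 0.075], [0.4678, 0.096, 0.075], [0.4288, 0.1683, 0.075]]
side rail [[0.5415, -0.0293, 0.07], [0.5664, -0.2538, 0.07], [0.5023, -0.2622, 0.07], [0.4774, -0.0389, 0.07]]
side valve [[0.5023, 0.2096, 0.075], [0.5425, 0.1385, 0.075], [0.4679, 0.0952, 0.075], [0.4302, 0.1706, 0.075]]
```

```bash
cat > m.py <<'E'
from fit import *
L=.001*np.array([(32,145),(32,-80),(-32,-80),(-32,145)]);V=.001*np.array([(42,42),(42,-42),(-42,-42),(-42,42)])
for o in ([(t,rt)],[(s,rs)],[(t,rt),(s,rs)]): print("rail",fit(o,L,.07,[.52,-.18,.12]))
for o in ([(t,vt)],[(s,vs)],[(t,vt),(s,vs)]): print("valve",fit(o,V,.075,[.48,.15,.45]))
# slot ends
for q in px([(232,340),(362,280)],210,210,9): print("slot top",atz(t,*q,.07))
for q in px([(400,195),(547,195)],300,205,7): print("wing top",atz(t,*q,.126))
for q in px([(240,180),(225,192),(300,268),(283,300)],260,210,5): print("wing side",atz(s,*q,.126))
E
python3 m.py; python3 -c "
from h import *;t=load('a','top');s=load('a','side');crop(t,350,215,40,35,16,'pics/d1.png');crop(s,295,235,40,50,12,'pics/d2.png')"
```

```text
rail (array([ 0.52471909, -0.17802833,  0.11754519]), np.float64(0.1698245002243084), array([-0. , -0.2, -0.1,  0. ,  0.1,  0. , -0. ,  0.1]))
rail (array([ 0.52547951, -0.17842303,  0.11260859]), np.float64(0.47874479890884913), array([ 0. ,  0.5,  0.1,  0.2,  0. , -0.3, -0.1, -0.3]))
rail (array([ 0.52516141, -0.17826709,  0.11492574]), np.float64(0.5180260118513331), array([ 0.1, -0.5,  0. , -0.1,  0.2, -0.1,  0. , -0.2, -0.2,  0.5, -0. ,
        0.1, -0.1, -0.4, -0.4, -0.2]))
valve (array([0.48455089, 0.15203969, 0.49231501]), np.float64(0.8014100004922113), array([-0.2,  0.2,  0.3, -0.8,  0.3,  0.2, -0.4,  0.4]))
valve (array([0.48571466, 0.15346192, 0.49605052]), np.float64(0.4921189125238925), array([ 0. , -0.2,  0.3,  0.4,  0.2, -0.5, -0.5,  0.2]))
valve (array([0.48508684, 0.15248206, 0.49400106]), np.float64(1.0155314785253324), array([-0.4,  0.1,  0.1, -1. ,  0.2, -0.1, -0.5,  0.2, -0. ,  0.1,  0.2,
        0.8,  0. , -0.1, -0.6,  0.5]))
slot top [0.47507505 0.1723733  0.07      ]
slot top [0.49406372 0.13376558 0.07      ]
wing top [ 0.52565096 -0.15055859  0.126     ]
wing top [ 0.52700727 -0.20448194  0.126     ]
wing side [ 0.52589178 -0.15426781  0.126     ]
wing side [ 0.51763614 -0.15695383  0.126     ]
wing side [ 0.52971876 -0.20435716  0.126     ]
wing side [ 0.51696958 -0.21468839  0.126     ]
```

View pics/d1.png

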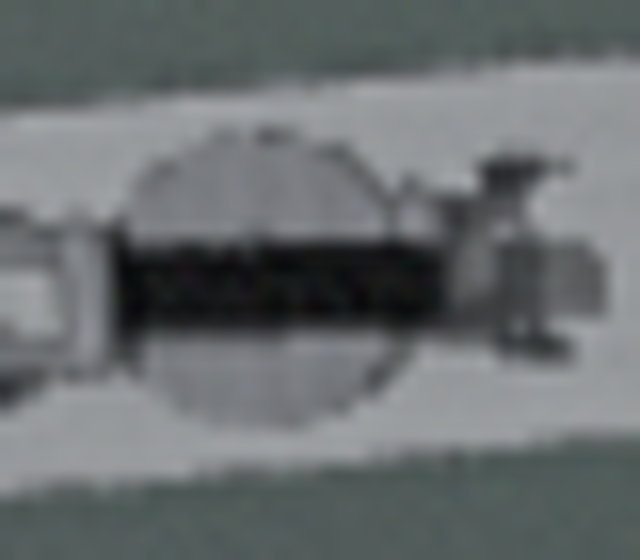

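View pics/d2.png

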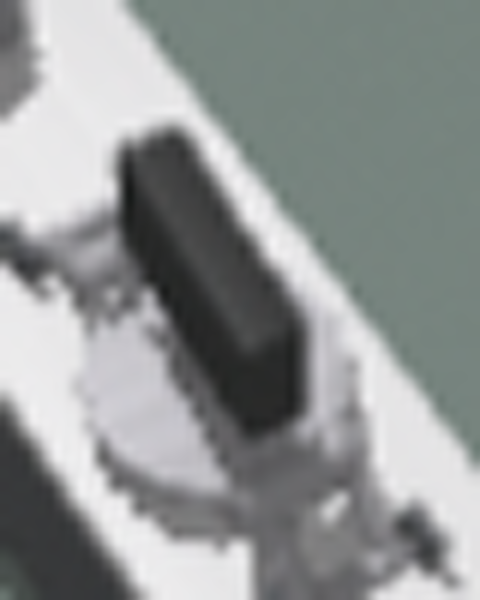

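```bash
cat > m2.py <<'E'
from fit import *
# wing: order local (7,25),(7,-25),(-7,-25),(-7,25) top z=.126
W=.001*np.array([(7,25),(7,-25),(-7,-25),(-7,25)])
wt=px([(118,240),(440,238),(440,326),(120,328)],350,215,16)
ws=px([(178,127),(302,322),(250,352),(125,148)],295,235,12)
for o in ([(t,wt)],[(s,ws)],[(t,wt),(s,ws)]): print("wing",fit(o,W,.126,[.525,-.178,.0]))
for q in px([(130,280),(400,280),(262,128),(265,428)],350,215,16): print("collar",atz(t,*q,.08))
print(proj(t,[.525,-.178,.07]),proj(t,[.525,-.178,.126]))
E
python3 m2.py
```

```text
wing (array([ 0.52685443, -0.1769605 ,  0.03120666]), np.float64(0.3333770654381851), array([ 0.3,  0. , -0.3,  0. , -0.3, -0. ,  0.3, -0. ]))
wing (array([ 0.52563366, -0.177872  ,  0.03626055]), np.float64(1.1803996724758008), array([ 0.4, -1.1,  1.2,  0.4, -0.5,  0.8, -1.1, -0.2]))
wing (array([ 0.52616354, -0.17741141,  0.03361128]), np.float64(1.3718757399943229), array([ 0.5,  0.3, -0.2,  0.3, -0.1,  0.2,  0.4,  0.3,  0.5, -1.4,  1.3,
        0.2, -0.4,  0.5, -0.9, -0.5]))
collar [ 0.52511198 -0.15704598  0.08      ]
collar [ 0.52624926 -0.20227453  0.08      ]
collar [ 0.55111684 -0.17865428  0.08      ]
collar [ 0.50094993 -0.18015601  0.08      ]
[365.07186105 232.12918949] [367.38874073 232.95145039]
```

```bash
cat > go.py <<'E'
import sys
from h import *
from scipy.spatial.transform import Rotation as Ro
def plan(p,psi):
    o=bot.get_obs(); R0=Ro.from_quat(o["tool_rot"]); 
    z=np.array([0,0,-1.]);y=np.array([np.cos(psi),np.sin(psi),0]);x=np.cross(y,z)
    Rt=Ro.from_matrix(np.c_[x,y,z])
    print("t",round(o["clock"],2),"pos",np.round(o["eef_pos"],4),"psi_y",round(np.arctan2(*R0.as_matrix()[1::-1,1]),4),"q",np.round(o["joint_pos"],2),"F",np.round(o["ft_force"],1),"T",np.round(o["ft_torque"],2),"w",round(o["grip_width"],4))
    print("translation mm",np.round(1e3*R0.inv().apply(np.array(p)-o["eef_pos"]),1),"twist",np.round((R0.inv()*Rt).as_rotvec(degrees=True),2))
if __name__=="__main__":
    a=[float(v) for v in sys.argv[1:]]; plan(a[:3],a[3])
E
python3 go.py .5257 -.178 .2 .034
```

```text
t 0.1 pos [ 0.2095 -0.4534  0.2305] psi_y -1.138 q [-1.14  0.24  0.    1.34  0.    1.57] F [-0.4  0.6 -0.1] T [-0.03 -0.07  0.05] w 0.0853
translation mm [ 402.6 -117.3   30.7] twist [-9.000e-02 -6.000e-02 -6.715e+01]
```

send_rows:
  deltas:
    - {"grip": 1, "translation": [0.057, -0.017, 0.004], "twist": [0, 0, -9.6]}
    - {"grip": 1, "translation": [0.115, -0.034, 0.009], "twist": [0, 0, -19.2]}
    - {"grip": 1, "translation": [0.172, -0.05, 0.013], "twist": [0, 0, -28.8]}
    - {"grip": 1, "translation": [0.23, -0.067, 0.017], "twist": [0, 0, -38.4]}
    - {"grip": 1, "translation": [0.287, -0.084, 0.022], "twist": [0, 0, -48]}

```text
clock: 0.72
eef_pos: [0.4359, -0.2552, 0.2083]
tool_rot: [0.803, 0.596, 0.0, -0.001]
ft_force: [0.9, -0.5, 0.4]
grip_width: 0.0853
```

```bash
python3 go.py .5257 -.178 .2 .034
```

```text
t 0.72 pos [ 0.4359 -0.2552  0.2083] psi_y -0.2948 q [-0.53  0.26 -0.03  1.28  0.    1.34] F [ 0.9 -0.5  0.4] T [-0.05 -0.04 -0.05] w 0.0853
translation mm [100.   63.5   8.3] twist [ -0.07  -0.09 -18.84]
```

send_rows:
  deltas:
    - {"grip": 1, "translation": [0.05, 0.032, 0.004], "twist": [0, 0, -9.4]}
    - {"grip": 1, "translation": [0.1, 0.0635, 0.008], "twist": [0, 0, -18.8]}
    - {"grip": 1, "translation": [0.1, 0.0635, 0.008], "twist": [0, 0, -18.8]}
    - {"grip": 1, "translation": [0.1, 0.0635, 0.008], "twist": [0, 0, -18.8]}

```text
clock: 1.23
eef_pos: [0.525, -0.1778, 0.1996]
tool_rot: [0.695, 0.719, -0.0, -0.002]
ft_force: [0.3, -0.1, -0.5]
grip_width: 0.0856
```

```bash
python3 - <<'E'
from h import *
o=snap("b"); crop(o["side"],260,150,110,130,5,"pics/b_c.png")
E
python3 go.py .5257 -.178 .094 .034
```

```text
t 1.32 pos [ 0.5246 -0.1788  0.2002] psi_y 0.0312 q [-0.33  0.36  0.09  1.3   0.    1.21] F [-0.8 -0.2  0.6] T [-0.06  0.01  0.08] w 0.0853
translation mm [  0.6   1.3 106.2] twist [-0.11 -0.1  -0.16]
```

View pics/b_c.png

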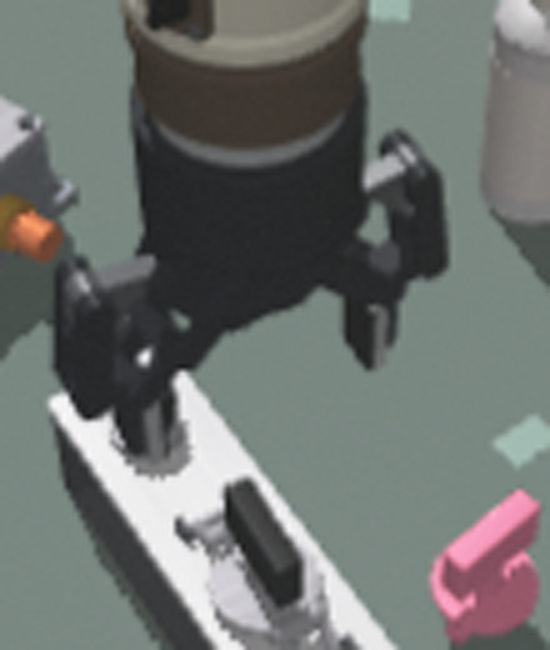

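View pics/b_top.png

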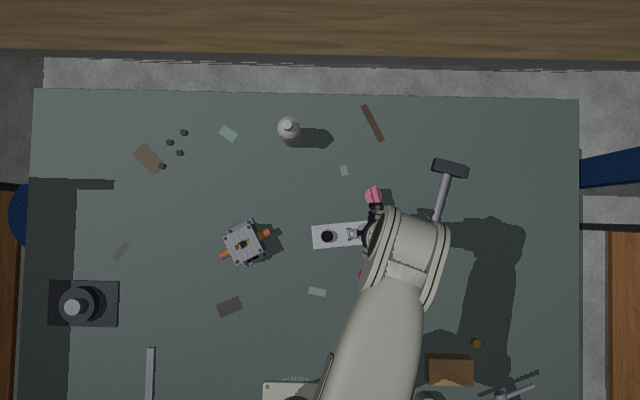

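The side crop shows the open fingers straddling the wing's line. The black wing is at crop (262,540) and the pink look-alike at (495,570) is clear of the fingers. The top view shows the arm over the rail. I'll descend.

send_rows:
  deltas:
    - {"grip": 1, "translation": [0.0005, 0.001, 0.05], "twist": [0, 0, 0]}
    - {"grip": 1, "translation": [0.0005, 0.001, 0.09], "twist": [0, 0, 0]}
    - {"grip": 1, "translation": [0.0005, 0.001, 0.107], "twist": [0, 0, 0]}
    - {"grip": 1, "translation": [0.0005, 0.001, 0.107], "twist": [0, 0, 0]}

```text
clock: 1.82
eef_pos: [0.5232, -0.1791, 0.092]
tool_rot: [0.697, 0.717, -0.001, -0.003]
ft_force: [-0.8, -0.4, 1.0]
grip_width: 0.0855
```

```bash
python3 - <<'E'
from h import *
o=snap("c"); crop(o["side"],260,190,110,110,6,"pics/c_c.png")
E
python3 go.py .5257 -.178 .093 .034
```

```text
t 1.93 pos [ 0.5254 -0.1793  0.0942] psi_y 0.0292 q [-0.33  0.44 -0.08  1.05  0.    1.21] F [ 0.5  0.4 -1.1] T [ 0.02  0.01 -0.  ] w 0.0853
translation mm [1.3 0.4 1.3] twist [-0.04 -0.07 -0.28]
```

View pics/c_c.png

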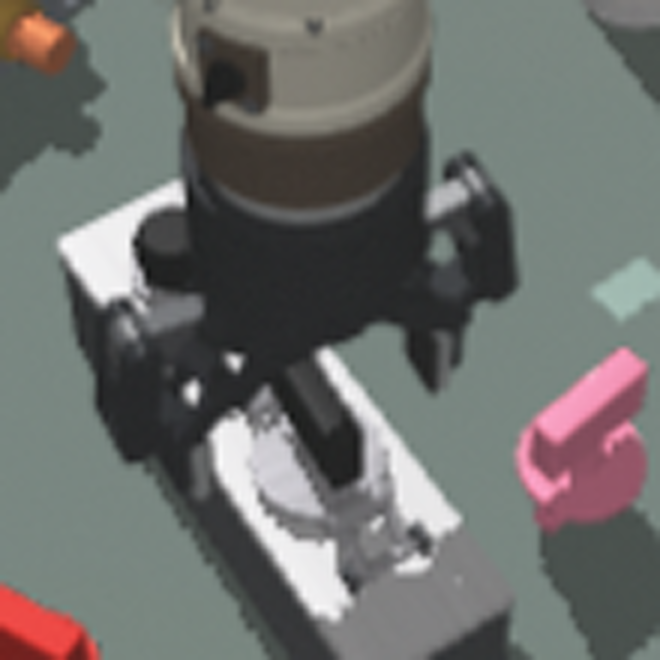

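The fingers straddle the wing at crop (330,430), and the plug is untouched. I'll close the gripper.

send_rows:
  deltas:
    - {"grip": 0, "translation": [0.001, 0, 0.001], "twist": [0, 0, 0]}
    - {"grip": 0, "translation": [0.001, 0, 0.001], "twist": [0, 0, 0]}
    - {"grip": 0, "translation": [0.001, 0, 0.001], "twist": [0, 0, 0]}
    - {"grip": 0, "translation": [0.001, 0, 0.001], "twist": [0, 0, 0]}
    - {"grip": 0, "translation": [0.001, 0, 0.001], "twist": [0, 0, 0]}

```text
clock: 2.55
eef_pos: [0.5254, -0.1782, 0.0936]
tool_rot: [0.697, 0.717, 0.0, -0.001]
ft_force: [-0.7, 0.2, 3.5]
grip_width: 0.0131
```

```bash
python3 go.py .5257 -.178 .18 .034
```

```text
t 2.55 pos [ 0.5254 -0.1782  0.0936] psi_y 0.0293 q [-0.33  0.44 -0.08  1.05  0.    1.21] F [-0.7  0.2  3.5] T [ 0.01  0.22 -0.04] w 0.0131
translation mm [  0.3   0.2 -86.4] twist [-0.02 -0.06 -0.27]
```

send_rows:
  deltas:
    - {"grip": 0, "translation": [0, 0, -0.012], "twist": [0, 0, 0]}
    - {"grip": 0, "translation": [0, 0, -0.03], "twist": [0, 0, 0]}
    - {"grip": 0, "translation": [0, 0, -0.055], "twist": [0, 0, 0]}
    - {"grip": 0, "translation": [0, 0, -0.085], "twist": [0, 0, 0]}
    - {"grip": 0, "translation": [0, 0, -0.095], "twist": [0, 0, 0]}

```text
clock: 3.18
eef_pos: [0.5265, -0.1787, 0.1908]
tool_rot: [0.697, 0.717, 0.001, 0.001]
ft_force: [0.6, 0.6, -2.8]
grip_width: 0.0132
```

send_rows:
  deltas:
    - {"grip": 0, "translation": [0, 0, 0], "twist": [0, 0, 0]}

```text
clock: 3.3
eef_pos: [0.5267, -0.1787, 0.1911]
tool_rot: [0.697, 0.717, 0.001, 0.001]
ft_force: [-0.4, -0.4, -2.8]
grip_width: 0.0135
```

```bash
python3 - <<'E'
from h import *
o=snap("d"); crop(o["side"],250,150,120,120,6,"pics/d_c.png")
E
python3 go.py .4855 .1528 .19 .494
```

```text
t 3.4 pos [ 0.5261 -0.1785  0.1899] psi_y 0.0294 q [-0.33  0.37  0.07  1.27  0.    1.21] F [ 0.3  0.2 -2.5] T [-0.01 -0.02  0.02] w 0.0135
translation mm [332.4 -30.8  -0. ] twist [ 1.000e-01  1.000e-02 -2.662e+01]
```

View pics/d_c.png

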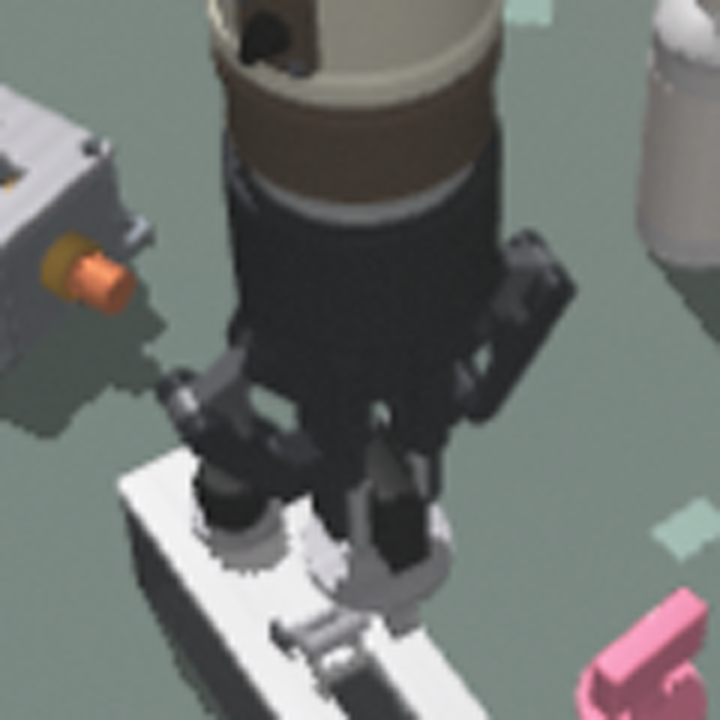

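The key came out upright, with its collar at crop (385,575) and the jaws empty at (320,635). I'll carry it to the valve.

send_rows:
  deltas:
    - {"grip": 0, "translation": [0.045, -0.004, 0], "twist": [0, 0, -4]}
    - {"grip": 0, "translation": [0.1, -0.009, 0], "twist": [0, 0, -8]}
    - {"grip": 0, "translation": [0.155, -0.014, 0], "twist": [0, 0, -13]}
    - {"grip": 0, "translation": [0.21, -0.019, 0], "twist": [0, 0, -17]}
    - {"grip": 0, "translation": [0.265, -0.024, 0], "twist": [0, 0, -21.5]}

```text
clock: 4.03
eef_pos: [0.4931, 0.0872, 0.1886]
tool_rot: [0.55, 0.835, -0.0, -0.0]
ft_force: [1.1, 1.3, -1.9]
grip_width: 0.0133
```

```bash
python3 go.py .4855 .1528 .18 .494
```

```text
t 4.03 pos [0.4931 0.0872 0.1886] psi_y 0.4069 q [ 0.17  0.27 -0.08  1.23  0.    1.34] F [ 1.1  1.3 -1.9] T [ 0.03 -0.08  0.03] w 0.0133
translation mm [63.3 19.   8.6] twist [-0.03 -0.01 -4.99]
```

send_rows:
  deltas:
    - {"grip": 0, "translation": [0.04, 0.012, 0.004], "twist": [0, 0, -3]}
    - {"grip": 0, "translation": [0.063, 0.019, 0.009], "twist": [0, 0, -5]}
    - {"grip": 0, "translation": [0.063, 0.019, 0.025], "twist": [0, 0, -5]}
    - {"grip": 0, "translation": [0.063, 0.019, 0.03], "twist": [0, 0, -5]}
    - {"grip": 0, "translation": [0.063, 0.019, 0.03], "twist": [0, 0, -5]}

```text
clock: 4.65
eef_pos: [0.4849, 0.152, 0.1576]
tool_rot: [0.513, 0.858, -0.001, -0.001]
ft_force: [-0.4, -0.3, -2.8]
grip_width: 0.013
```

```bash
python3 - <<'E'
from h import *
o=snap("e"); crop(o["side"],200,110,90,110,7,"pics/e_c.png");crop(o["top"],200,195,100,90,7,"pics/e_t.png")
E
python3 go.py .4855 .1528 .118 .494
```

```text
t 4.75 pos [0.4858 0.1521 0.1587] psi_y 0.4933 q [ 0.3   0.3  -0.11  1.16  0.    1.38] F [-0.2 -1.2 -2.1] T [ 0.01  0.03 -0.04] w 0.0132
translation mm [ 0.7  0.1 40.7] twist [-0.03 -0.02 -0.04]
```

View pics/e_c.png

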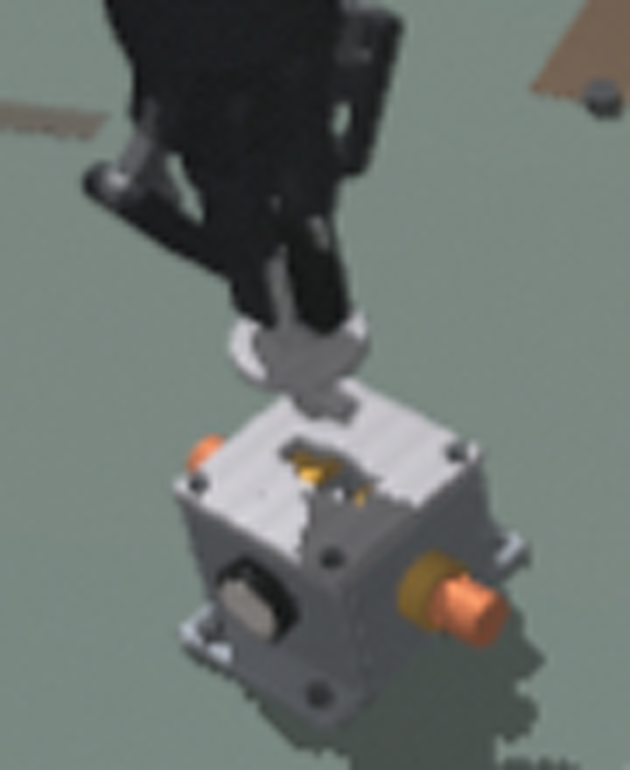

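View pics/e_t.png

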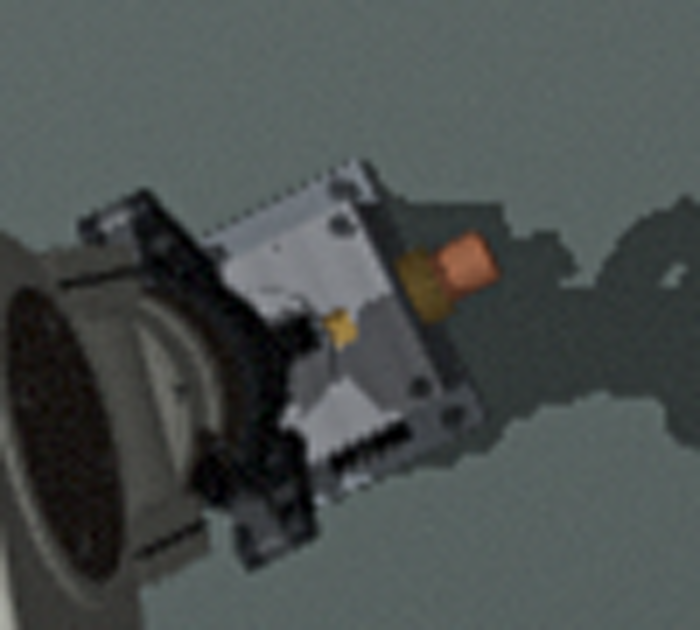

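```bash
python3 - <<'E'
from fit import *
s2=load("e","side")
q=px([(258,215)],215,150,8)[0];print("slot side",atz(s,*q,.075)); q=px([(298,310)],210,210,9)[0];print("slot top",atz(t,*q,.075))
P=np.array([.4855,.1521]);kz=.135
im=cv2.imread("pics/e_c.png")
f=lambda p:tuple(int(round(v)) for v in ((proj(s2,p)-[200,110]+.5)*7-.5))
a=np.linspace(0,2*np.pi,60)
for r,z in((.025,kz+.010),(.025,kz+.004)):
    cv2.polylines(im,[np.array([f([P[0]+r*np.cos(b),P[1]+r*np.sin(b),z]) for b in a])],True,(0,0,255),1)
def rect(P,yaw,hx,hy,z,col):
    c,n=np.cos(yaw),np.sin(yaw)
    cv2.polylines(im,[np.array([f([P[0]+c*x-n*y,P[1]+n*x+c*y,z]) for x,y in((hx,hy),(hx,-hy),(-hx,-hy),(-hx,hy))])],True,col,1)
rect(P,.4933,.005,.02,kz-.021,(255,0,255))
rect(P,.4933,.007,.025,kz+.026,(255,255,0))
V=(.4855,.1528)
rect(V,.494,.00675,.0225,.075,(0,255,0)); rect(V,.494,.042,.042,.075,(0,255,0))
cv2.imwrite("pics/e_o.png",cv2.resize(im[200:600],None,fx=1.2,fy=1.2))
E
```

```text
slot side [0.48618151 0.15321706 0.075     ]
slot top [0.4849322  0.15181518 0.075     ]
```

View pics/e_o.png

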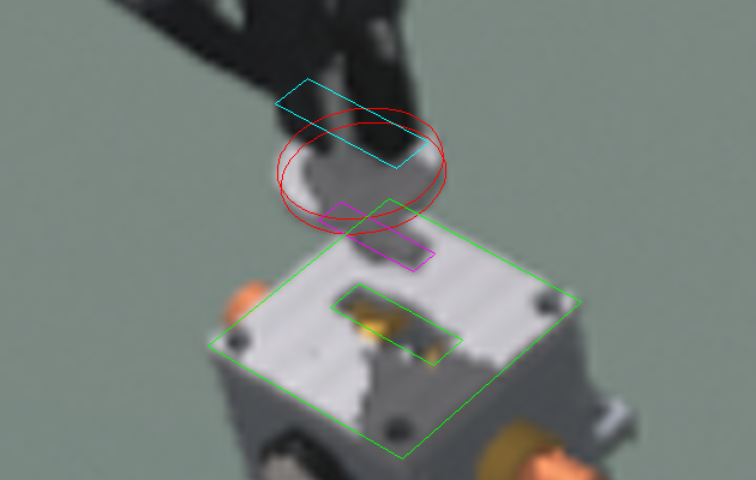

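Overlay: the slot outline matches the picture (centre at crop 397,325). The key's bar sits about 1 mm off its model, and the key and slot are lined up. I'll lower it to just above the slot.

send_rows:
  deltas:
    - {"grip": 0, "translation": [0.0005, 0, 0.015], "twist": [0, 0, 0]}
    - {"grip": 0, "translation": [0.0005, 0, 0.03], "twist": [0, 0, 0]}
    - {"grip": 0, "translation": [0.0005, 0, 0.036], "twist": [0, 0, 0]}
    - {"grip": 0, "translation": [0.0005, 0, 0.036], "twist": [0, 0, 0]}

```text
clock: 5.25
eef_pos: [0.4849, 0.1523, 0.1218]
tool_rot: [0.513, 0.858, -0.001, -0.001]
ft_force: [-0.7, 0.6, -3.3]
grip_width: 0.0133
```

```bash
python3 - <<'E'
from h import *
o=snap("f"); crop(o["side"],220,130,60,60,12,"pics/f_c.png")
E
python3 go.py .4855 .1526 .118 .494
```

```text
t 5.35 pos [0.4857 0.1527 0.1228] psi_y 0.4933 q [ 0.3   0.33 -0.16  1.08  0.    1.38] F [ 0.6 -0.1 -2.5] T [ 0.02 -0.07  0.02] w 0.0134
translation mm [ 0.1 -0.2  4.8] twist [-0.01 -0.01 -0.04]
```

View pics/f_c.png

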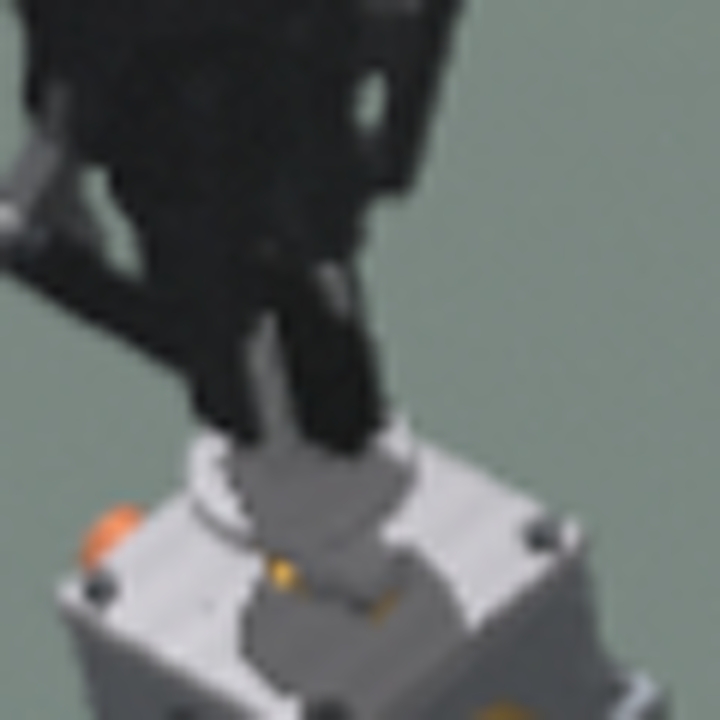

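send_rows:
  deltas:
    - {"grip": 0, "translation": [0, 0, 0.003], "twist": [0, 0, 0]}
    - {"grip": 0, "translation": [0, 0, 0.006], "twist": [0, 0, 0]}
    - {"grip": 0, "translation": [0, 0, 0.008], "twist": [0, 0, 0]}

```text
clock: 5.72
eef_pos: [0.4856, 0.1526, 0.1147]
tool_rot: [0.513, 0.858, -0.0, -0.0]
ft_force: [0.3, -0.1, -2.5]
grip_width: 0.0136
```

```bash
python3 go.py .4855 .1526 .107 .494
```

```text
t 5.72 pos [0.4856 0.1526 0.1147] psi_y 0.4933 q [ 0.3   0.34 -0.18  1.06  0.    1.38] F [ 0.3 -0.1 -2.5] T [ 0.01  0.03 -0.04] w 0.0136
translation mm [ 0.  -0.1  7.7] twist [-0.02 -0.01 -0.04]
```

Force is unchanged at -2.5 N (the key's weight), so the bar is in the slot. Next I'll push down against the spring.

send_rows:
  deltas:
    - {"grip": 0, "translation": [0, 0, 0.003], "twist": [0, 0, 0]}
    - {"grip": 0, "translation": [0, 0, 0.006], "twist": [0, 0, 0]}
    - {"grip": 0, "translation": [0, 0, 0.009], "twist": [0, 0, 0]}
    - {"grip": 0, "translation": [0, 0, 0.011], "twist": [0, 0, 0]}

```text
clock: 6.22
eef_pos: [0.4857, 0.1527, 0.1041]
tool_rot: [0.513, 0.858, 0.0, -0.0]
ft_force: [-2.1, -0.7, 2.5]
grip_width: 0.0132
```

```bash
python3 go.py .4855 .1526 .098 .494
```

```text
t 6.22 pos [0.4857 0.1527 0.1041] psi_y 0.4933 q [ 0.3   0.35 -0.19  1.03  0.    1.38] F [-2.1 -0.7  2.5] T [-0.19  0.53 -0.03] w 0.0132
translation mm [ 0.  -0.2  6.1] twist [ 0.01 -0.01 -0.04]
```

send_rows:
  deltas:
    - {"grip": 0, "translation": [0, 0, 0.003], "twist": [0, 0, 0]}
    - {"grip": 0, "translation": [0, 0, 0.005], "twist": [0, 0, 0]}
    - {"grip": 0, "translation": [0, 0, 0.0065], "twist": [0, 0, 0]}
    - {"grip": 0, "translation": [0, 0, 0.0065], "twist": [0, 0, 0]}

```text
clock: 6.72
eef_pos: [0.4858, 0.1527, 0.0987]
tool_rot: [0.513, 0.858, 0.0, 0.0]
ft_force: [-2.9, -1.2, 8.1]
grip_width: 0.0132
```

```bash
python3 go.py .4855 .1526 .098 .494
```

```text
t 6.72 pos [0.4858 0.1527 0.0987] psi_y 0.4933 q [ 0.3   0.36 -0.2   1.01  0.    1.38] F [-2.9 -1.2  8.1] T [-0.31  0.91  0.04] w 0.0132
translation mm [ 0.  -0.3  0.7] twist [ 0.06 -0.   -0.04]
```

send_rows:
  deltas:
    - {"grip": 0, "translation": [0, 0, 0.002], "twist": [0, 0, 0]}
    - {"grip": 0, "translation": [0, 0, 0.0035], "twist": [0, 0, 0]}
    - {"grip": 0, "translation": [0, 0, 0.0035], "twist": [0, 0, 0]}

```text
clock: 7.1
eef_pos: [0.4858, 0.1528, 0.0985]
tool_rot: [0.513, 0.858, 0.001, 0.001]
ft_force: [-8.4, -2.5, 22.6]
grip_width: 0.0133
```

```bash
python3 go.py .4855 .1526 .098 .494
```

```text
t 7.1 pos [0.4858 0.1528 0.0985] psi_y 0.4934 q [ 0.3   0.35 -0.2   1.01  0.    1.38] F [-8.4 -2.5 22.6] T [-0.62  2.09  0.02] w 0.0133
translation mm [ 0.  -0.4  0.5] twist [ 0.18  0.02 -0.03]
```

Home: TCP z stopped at 0.0985 and force jumped to 22.6 N. I'll turn it clockwise, which is positive about tool z, and keep pressing.

send_rows:
  deltas:
    - {"grip": 0, "translation": [0, -0.0005, 0.002], "twist": [0, 0, 5]}
    - {"grip": 0, "translation": [0, -0.0005, 0.002], "twist": [0, 0, 12]}
    - {"grip": 0, "translation": [0, -0.0005, 0.002], "twist": [0, 0, 20]}
    - {"grip": 0, "translation": [0, -0.0005, 0.002], "twist": [0, 0, 28]}
    - {"grip": 0, "translation": [0, -0.0005, 0.002], "twist": [0, 0, 30]}

```text
clock: 7.72
eef_pos: [0.4855, 0.1523, 0.0985]
tool_rot: [0.718, 0.696, 0.002, 0.001]
ft_force: [-5.8, -1.7, 14.3]
grip_width: 0.0128
```

```bash
python3 go.py .4855 .1526 .098 -1.05
```

```text
t 7.72 pos [0.4855 0.1523 0.0985] psi_y -0.0319 q [ 0.3   0.35 -0.2   1.01 -0.    1.91] F [-5.8 -1.7 14.3] T [-0.6   1.41  0.04] w 0.0128
translation mm [0.3 0.  0.5] twist [ 0.18 -0.19 58.34]
```

send_rows:
  deltas:
    - {"grip": 0, "translation": [0, 0, 0.0025], "twist": [0, 0, 7]}
    - {"grip": 0, "translation": [0, 0, 0.0025], "twist": [0, 0, 15]}
    - {"grip": 0, "translation": [0, 0, 0.0025], "twist": [0, 0, 24]}
    - {"grip": 0, "translation": [0, 0, 0.0025], "twist": [0, 0, 30]}
    - {"grip": 0, "translation": [0, 0, 0.0025], "twist": [0, 0, 30]}

```text
clock: 8.35
eef_pos: [0.4859, 0.152, 0.0985]
tool_rot: [0.874, 0.486, 0.003, 0.001]
ft_force: [-6.0, -3.6, 16.7]
grip_width: 0.0131
```

```bash
python3 go.py .4855 .1526 .098 -1.05
```

```text
t 8.35 pos [0.4859 0.152  0.0985] psi_y -0.5562 q [ 0.3   0.35 -0.21  1.01 -0.    2.43] F [-6.  -3.6 16.7] T [-0.7   1.41  0.01] w 0.0131
translation mm [ 0.3 -0.6  0.5] twist [ 0.22 -0.31 28.29]
```

send_rows:
  deltas:
    - {"grip": 0, "translation": [0.0003, -0.0003, 0.0025], "twist": [0, 0, 8]}
    - {"grip": 0, "translation": [0.0003, -0.0003, 0.0025], "twist": [0, 0, 16]}
    - {"grip": 0, "translation": [0.0003, -0.0003, 0.0025], "twist": [0, 0, 24]}
    - {"grip": 0, "translation": [0.0003, -0.0003, 0.0025], "twist": [0, 0, 29]}
    - {"grip": 0, "translation": [0.0003, -0.0003, 0.0025], "twist": [0, 0, 29]}

```text
clock: 8.98
eef_pos: [0.4859, 0.1524, 0.0986]
tool_rot: [0.968, 0.251, 0.004, 0.0]
ft_force: [-5.9, -2.4, 16.6]
grip_width: 0.0133
```

```bash
python3 go.py .4855 .1526 .098 -1.06
```

```text
t 8.97 pos [0.4859 0.1524 0.0986] psi_y -1.0627 q [ 0.3   0.35 -0.21  1.   -0.    2.94] F [-5.9 -2.4 16.6] T [-0.55  1.63  0.02] w 0.0133
translation mm [-0.2 -0.4  0.5] twist [ 0.17 -0.45 -0.16]
```

send_rows:
  deltas:
    - {"grip": 0, "translation": [0, -0.0003, 0.003], "twist": [0, 0, 0]}
    - {"grip": 0, "translation": [0, -0.0003, 0.003], "twist": [0, 0, 0]}
    - {"grip": 0, "translation": [0, -0.0003, 0.003], "twist": [0, 0, 0]}

```text
clock: 9.35
eef_pos: [0.4859, 0.1524, 0.0985]
tool_rot: [0.968, 0.251, 0.005, 0.001]
ft_force: [-7.7, -3.6, 20.3]
grip_width: 0.013
```

```bash
python3 - <<'E'
from h import *
o=snap("g"); crop(o["side"],215,125,70,75,9,"pics/g_c.png")
E
python3 go.py .4855 .1526 .098 -1.06
```

```text
t 9.45 pos [0.4859 0.1524 0.0985] psi_y -1.0628 q [ 0.31  0.35 -0.21  1.   -0.    2.94] F [-6.7 -3.9 19.6] T [-0.72  1.93  0.06] w 0.0131
translation mm [-0.3 -0.4  0.5] twist [ 0.22 -0.55 -0.16]
```

View pics/g_c.png

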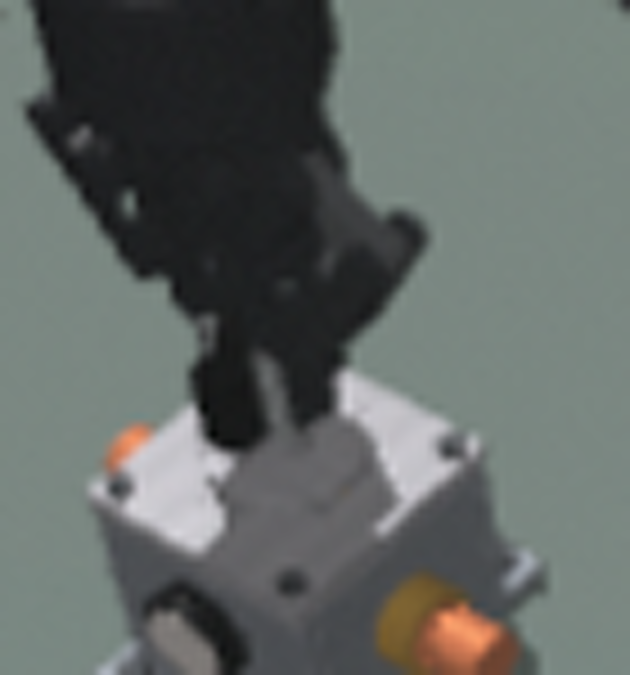

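View pics/g_side.png

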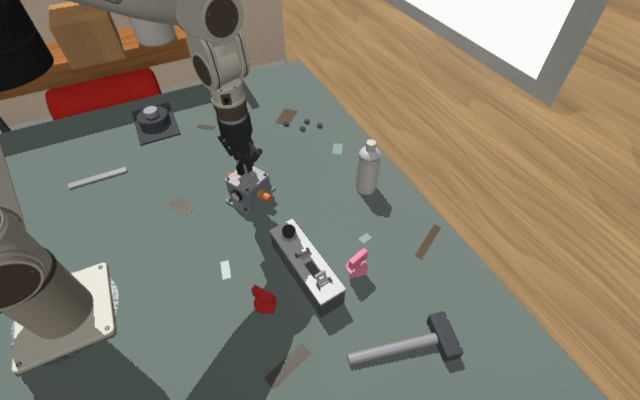

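The side view shows the collar flat on the plate at crop (305,465), the wing gripped and turned square to the slot. The plug (288,230), can (368,170) and hammer (400,345) have not moved. I'm handing in.

```bash
python3 -c "
from h import *
print(bot.job_done()); o=bot.get_obs(); print(o['eef_pos'],o['ft_force'],o['grip_width'],o['clock'])"
```

```text
the job is handed in; nothing more can be done
None
the job is handed in; nothing more can be done
```

I pulled the black key up out of the rail and put its bar through the valve slot. I pushed it down until the shoulder was home on the plate, turned it about 89° clockwise, and handed in at about 9.5 s with it still gripped and pressed.

Last checks before handing in:
- **Depth:** the fingertips held steady at z = 0.0985 m under about 20 N. That height matches the shoulder being on the plate.
- **Turn and grip:** the gripper had turned 1.556 rad from its insertion angle. Finger opening was 13.1 mm on the wing.
- **Surroundings:** in the last side picture the plug, can and hammer looked unmoved.

**Not confirmed:**
- The rotor and plunger cannot be read, so the valve being open is inferred from the gripper angle and the force jump. The measured twist (about 0.06 N m) was too noisy to confirm the return spring.
- A sideways force of about 8 N stayed while pressing, and I found no cause for it.
- The two cameras disagreed by 1–2 mm on the valve's position; the gripper ended within 0.5 mm of my combined estimate.

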